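Back the fraction collector off by one notch

TASK

The tube carousel under the glass column has been clicked round one place too far. With a fingertip, lift the ratchet pawl by its lifting bar and tip it right over onto its stop, push the carousel back (clockwise seen from above) by one notch, that is one tube place, then tip the pawl back over so that its nose drops down into the notch again. Grip nothing, push gently, and leave the glass tubes and the things standing around the collector alone.

Things in the scene. Friction and masses are not known exactly. Their poses are not given: they have to be found in the camera images.
- collector: Fixed fraction collector, white base 300 x 290 mm, 30 mm high. Origin on the carousel's vertical axis at bench height (z = 0); x roughly away from the robot (turned by -0.25 to 0.4 rad), y left, z up. Over its far side, 0.39 rad from x towards y, stand a glass column (20 mm thick, 58 mm from the axis) and its rod (160 mm from it), up to 340 mm high: keep the arm clear of them.
- carousel_turn (a joint): Angle (rad) of the carousel: 0 +- 0.035 at the start, in a notch; positive counter-clockwise from above (forward, clicking), negative clockwise (back). One notch = one tube place = 0.3927 rad. A dropped pawl leaves 0.07 rad play either side of a notch's middle (0, -0.3927, ..). It turns at 0.2 N m (2.2 N at a post), stops when let go; with the pawl down it is blocked backward.
- carousel: Aluminium carousel, 248 mm across, deck 50 mm above the bench. 16 ratchet teeth stand up from its rim, 102 to 124 mm from the axis, up to 61 mm high, each steep at its clockwise end and sloping down at the other. Inside the ring of tubes: a white guide plate (140 mm across, top 87 mm high) and a black hub knob (44 mm, top 102 mm). Origin on the axis at bench height, turning with it.
- post (a point): Centre of the top, 102 mm above the bench, of one of the carousel's two upright plastic-sleeved finger posts: 12 mm thick, 52 mm tall from the deck, 92 mm from the axis. At carousel angle 0 this post is on the collector's -x side (towards the robot), and pushing the carousel back moves it towards the collector's +y; the other post is opposite. One notch moves a post 36 mm along its circle.
- tubes: The 16 glass tubes, 12 mm thick, standing in the carousel on a circle 58 mm from the axis, tops 113 mm above the bench. Origin on the axis at bench height. Not to be pushed or gripped.
- pawl_lift (a joint): Angle (rad) of the pawl about its level pivot: 0 = down, nose in a notch; grows as the nose is lifted up and over towards the collector's -x side; 1.6 = tipped over, resting on its stop. It falls by its own weight: down again from below about 1.0, over onto the stop from above about 1.25, and stays there.
- pawl: Steel drop pawl: an arm 10 mm wide, 69 mm long from pivot to nose, which hooks 21 mm down into the teeth; an upturned spur carries the lifting bar. Origin at the pivot; when down, its x points to the nose (collector's +x), z up.
- pawl_bar (a point): Axis of the pawl's lifting bar (level, 10 mm thick, smooth plastic sleeve, along the collector's y), mid-way along its free length, which sticks out 34 mm beyond the arm away from the carousel. When down: 118 mm high, 41 mm on the +x side of the pivot; 134 mm high at the top of its swing; tipped over: 112 mm high, 47 mm on the -x side. Push it to -x to lift, to +x to lower (about 1 N).
- pawl_pivot (a point): The pawl's pivot, 72 mm above the bench, 66 mm towards -x and 117 mm towards -y from the carousel's axis, in the collector's axes. Its bracket's top is 92 mm above the bench.
- dishes: Bystander: stack of five petri dishes, 92 mm across, 71 mm tall. Origin at the centre of its underside.
- tip_box: Bystander: blue pipette-tip box with clear lid, 87 x 122 x 91 mm. Origin at the centre of its underside.
- sample_bottle: Bystander: small pale bottle with a blue cap, 48 mm across, 95 mm tall. Origin at the centre of its underside.

How it is judged:
By the outcome, as a careful person would: the job done as asked, in the order asked, and still so for the second after the job is handed in, with the robot touching nothing.
It also fails if it takes over 54 s, if anything falls off the work surface, if the arm or the gripper's body presses on something with over 40 N, if the wrist force passes 120 N, or if a joint passes its speed limit or range.

ROBOT

A 6-joint arm with a two-finger parallel gripper is mounted at the origin on the work surface. World frame = base frame: x ahead of the robot, y to its left, z up, the work surface at z = 0. Lengths are in m, angles in rad, forces in N, time in s.
With the tool pointing down it reaches from about 0.4 to 0.825 m from the base axis. Payload 7 kg.
Tool frame: the origin (TCP) lies on the centre line of the jaws, within the pads' length; the fingertips stand 11 mm ahead of it and the grasp point (between the pads) lies 8 mm behind it; z points along the fingers, y is the direction in which the jaws open and shut (so a half turn about z gives the same grasp; the last joint's range is limited). The gripper opens to 88 mm and grips with 3 to 60 N. Pads are 19 mm wide; open, the fingers measure 130 mm over their backs; the gripper's body (78 mm by 193 mm) begins 47 mm behind the grasp point.
Start: joints at [-0.934, 0.359, 0.012, 0, -1.224, -0.288], TCP at [0.231, -0.634, 0.238] pointing down, gripper open.
Joint ranges: [-3.07, 3.07], [-1.43, 2.12], [-1.02, 1.25], [-3.03, 1.67], [-3.05, -0], [-3.03, 3.03]. Speed limits (rad/s): [2.39, 2.39, 3.01, 3.14, 3.14, 3.14].

INTERFACE

Orientations are given as [roll, pitch, yaw] about the fixed x, y, z axes, in that order (R = Rz(yaw) Ry(pitch) Rx(roll)).
In Python, from station import * gives the robot as it stands.
- The arm moves only by the tool play_rows, never from a script. Its argument "targets" is a list of rows, each a list of 7 numbers: the turn, a rotation vector about the world's x, y, z in rad, then the shift along the world's x, y, z in m, then the opening, from 0 (shut) to 1 (fully open). A call has 1 to 12 rows; each row shifts and turns the pose as measured when the row begins; what a row does not reach is not made up. A row lasts 1/8 s, in which the tool goes at most 62.5 mm and 10.7 degrees, less where a joint would pass 70% of its speed; a pose out of reach is approached as far as the arm can. A call is refused whole if a number of a shift passes 0.0625 or a number of a turn 0.188, either way. A call with a gripper value outside its range is refused whole. The fingers move at their own pace and stop on an object; "grip_force" is the grip in N (left out, the last holds). Time passes only in rows, so rows that do not move let the fingers close. It gives the time, the measured TCP pose, the force and the opening at its end, in the units of the state.
- get_state(): the state, without advancing time (a new reading comes with each control period).
- grab_frame(name): name is "scene" or "side" or "wrist"; returns (picture, depth): 384x512x3 uint8, blue, green, red; 384x512 float32, m along the optical axis (not along the pixel's ray), 0 where there is no reading.
- camera_params(name): a dict with "camera_matrix" (3x3 intrinsics, pixels), "extrinsics" (4x4, takes a point from world to camera coordinates); the wrist camera has in their place "hand_eye" (4x4, takes a point from camera to tool coordinates, whose origin is the TCP and whose axes are the flange's). Camera axes: x right, y up, looking along -z (the intrinsics and any distortion apply to the point x, -y, -z); pixel columns grow to the right and rows downward; lengths in m; the calibration is good to about 2 mm. The wrist camera is an equidistant fisheye: a pixel r from the principal point sees the ray r / f radians off the axis. A picture is of the moment at which its call begins: read the wrist's pose just before it. camera_params takes no time and is no camera call.
- job_done(): hands the job in, once; it reports no verdict.
The state is a dict: "t": time; "q": joint angles; "qd": joint speeds; "joint_efforts": joint torques, N m; "eef_pos": TCP position; "ee_rot": TCP orientation; "force": force on the tool from outside, world axes, zero at the start; "moment": the same for the moment, N m; "width": finger opening in m.
Only numpy, scipy, OpenCV 4.12 (cv2) and the standard library are available. Lean on these libraries where they do the work, as an engineer would, in place of code of your own. Each camera call takes 0.05 s, during which the arm holds its last target.

## Working session

There is one attempt and no reset: what is moved stays moved. The work goes in short steps, Python scripts to look and compute and a tool call to move; the robot and the scene stay as the last step left them, time stands still between calls to the robot, and variables do not carry over. Pictures are saved under pics/ and viewed, and the job is handed in when it is done.

Besides the shell and the picture viewer there is one more tool, called after "Emit:" by a JSON object that holds its "op" and its "data". play_rows: Moves the arm, as the interface text tells. Its arguments: {"type":"object","properties":{"targets":{"type":"array","items":{"type":"array","items":{"type":"number"}}},"grip_force":{"type":"number"}},"required":["targets"]}

```bash
ls; mkdir -p pics
python3 - <<'E'
from station import *
import cv2,numpy as np
np.set_printoptions(precision=4,suppress=True)
s=get_state();print(s)
for n in ["scene","side"]:
    im,d=grab_frame(n);cv2.imwrite(f"pics/{n}0.png",im);np.save(f"{n}0.npy",d)
    print(n,camera_params(n))
print(camera_params("wrist"))
im,d=grab_frame("wrist");cv2.imwrite("pics/wrist0.png",im);np.save("wrist0.npy",d)
E
```

```text
pics
{'t': 0.0, 'q': array([-0.9339,  0.3593,  0.011 , -0.0004, -1.2241, -0.2881]), 'qd': array([-0.0009,  0.0009,  0.0003,  0.0002,  0.0001,  0.0009]), 'joint_efforts': array([  0.0014, -58.2726,  29.3053,   6.9971,   0.0069,  -0.0002]), 'eef_pos': array([ 0.2305, -0.6339,  0.2366]), 'ee_rot': array([ 3.1399, -0.0001, -2.7929]), 'force': array([-0.8145, -0.4106,  0.7423]), 'moment': array([-0.0274,  0.0654, -0.0212]), 'width': 0.08750480746172755}
scene {'camera_matrix': array([[427.933 ,   0.    , 253.4278],
       [  0.    , 427.933 , 185.3142],
       [  0.    ,   0.    ,   1.    ]]), 'extrinsics': array([[ 0.7811,  0.6242, -0.0179, -0.4852],
       [-0.4047,  0.5278,  0.7468,  0.1149],
       [ 0.4755, -0.576 ,  0.6649, -1.5691],
       [ 0.    ,  0.    ,  0.    ,  1.    ]])}
side {'camera_matrix': array([[443.177 ,   0.    , 259.1502],
       [  0.    , 443.177 , 188.852 ],
       [  0.    ,   0.    ,   1.    ]]), 'extrinsics': array([[-0.992 , -0.1265, -0.0037,  0.569 ],
       [ 0.0914, -0.7363,  0.6705, -0.0835],
       [-0.0876,  0.6647,  0.7419, -1.2404],
       [ 0.    ,  0.    ,  0.    ,  1.    ]])}
{'camera_matrix': array([[297.3186,   0.    , 253.6024],
       [  0.    , 297.3186, 198.3951],
       [  0.    ,   0.    ,   1.    ]]), 'hand_eye': array([[-0.0018,  0.9541,  0.2994,  0.0806],
       [ 1.    ,  0.0013,  0.0018,  0.0009],
       [ 0.0013,  0.2994, -0.9541, -0.1467],
       [ 0.    ,  0.    ,  0.    ,  1.    ]])}
```

View pics/scene0.png

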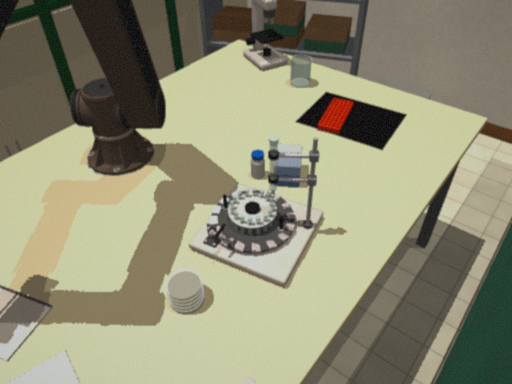

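View pics/side0.png

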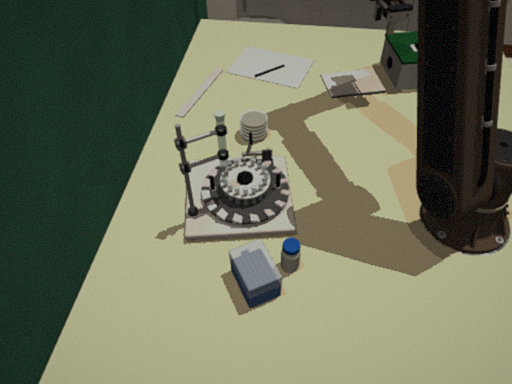

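View pics/wrist0.png

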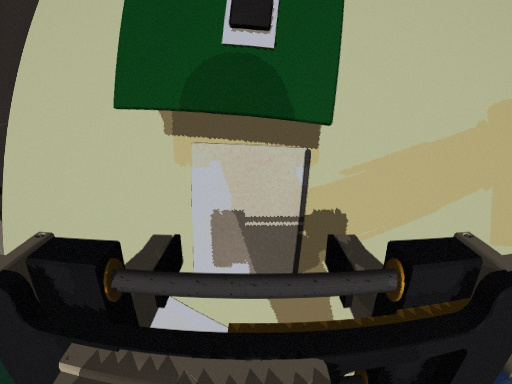

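```bash
cat > h.py <<'E'
from station import *
import cv2,numpy as np
np.set_printoptions(precision=4,suppress=True)
def ray(n,u,v):
    P=camera_params(n);K=P["camera_matrix"];E=P["extrinsics"]
    R=E[:3,:3];o=-R.T@E[:3,3]
    d=np.array([(u-K[0,2])/K[0,0],-(v-K[1,2])/K[1,1],-1.0])
    return o,R.T@d
def onz(n,u,v,z):
    o,d=ray(n,u,v);return o+d*(z-o[2])/d[2]
def proj(n,p):
    P=camera_params(n);K=P["camera_matrix"];E=P["extrinsics"]
    c=E[:3,:3]@np.asarray(p,float)+E[:3,3]
    return np.array([K[0,0]*c[0]/-c[2]+K[0,2],K[1,1]*-c[1]/-c[2]+K[1,2]])
def cloud(n,d):
    P=camera_params(n);K=P["camera_matrix"];E=P["extrinsics"]
    v,u=np.mgrid[:384,:512]
    c=np.stack([(u-K[0,2])/K[0,0]*d,-(v-K[1,2])/K[1,1]*d,-d],-1)
    return (c-E[:3,3])@E[:3,:3]
E
python3 - <<'E'
from h import *
for n,(a,b,w,h) in {"scene":(180,130,155,160),"side":(160,95,150,150)}.items():
    im=cv2.imread(f"pics/{n}0.png")[b:b+h,a:a+w]
    cv2.imwrite(f"pics/{n}0z.png",cv2.resize(im,None,fx=3.7,fy=3.7,interpolation=cv2.INTER_CUBIC))
    X=cloud(n,np.load(f"{n}0.npy"))
    dm=np.load(f"{n}0.npy")
    xy=X[...,:2];z=X[...,2]
    print(n,[onz(n,*p,zz) for p,zz in ([((251,208),.102)] if n=="scene" else [((245,178),.102)])])
    m=(dm>0)&(abs(z-.03)<.006)&(X[...,0]>.3)&(X[...,0]<1)
    ys,xs=np.nonzero(m); ok=(xs>a)&(xs<a+w)&(ys>b)&(ys<b+h)
    pts=xy[m][ok].astype(np.float32)
    print(len(pts),cv2.minAreaRect(pts),np.percentile(pts,[1,99],axis=0))
E
```

```text
scene [array([ 0.6204, -0.0071,  0.102 ])]
3195 ((0.6274220943450928, 0.04826138913631439), (0.30086830258369446, 0.3883705139160156), 11.56817626953125) [[ 0.4751 -0.1602]
 [ 0.8029  0.1893]]
side [array([0.6102, 0.0151, 0.102 ])]
3004 ((0.6465082764625549, -0.06424695253372192), (0.2998933792114258, 0.4350341856479645), 11.454991340637207) [[ 0.468  -0.2543]
 [ 0.7857  0.1678]]
```

```bash
sleep 0
```

```text
(no output)
```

View pics/scene0z.png

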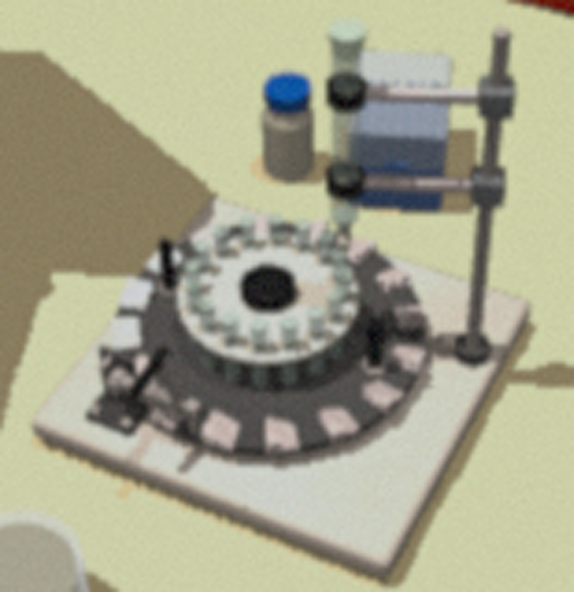

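View pics/side0z.png

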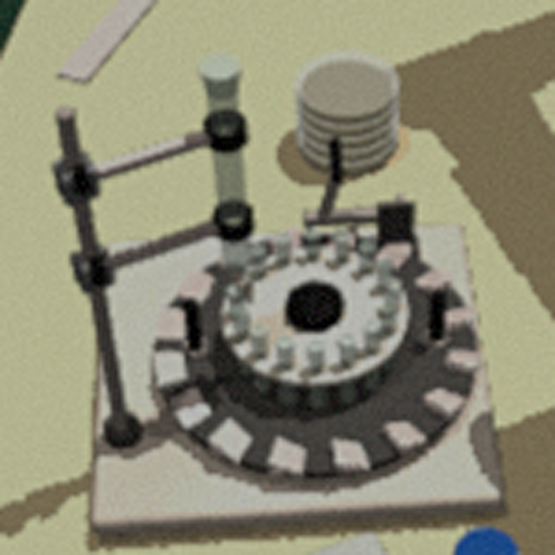

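Emit:
{"op": "play_rows", "data": {"targets": [[0, 0, 0.15, 0.02, 0.03, 0.015, 0], [0, 0, 0.15, 0.024, 0.036, 0.015, 0], [0, 0, 0.15, 0.024, 0.036, 0.01, 0], [0, 0, 0.15, 0.024, 0.036, 0.01, 0], [0, 0, 0.15, 0.024, 0.036, 0.01, 0], [0, 0, 0.15, 0.024, 0.036, 0.01, 0], [0, 0, 0.15, 0.024, 0.036, 0.005, 0], [0, 0, 0.15, 0.024, 0.036, 0, 0], [0, 0, 0.1, 0.024, 0.036, 0, 0], [0, 0, 0.1, 0.024, 0.036, 0, 0], [0, 0, 0, 0.024, 0.036, 0, 0], [0, 0, 0, 0.01, 0.02, 0, 0]], "grip_force": 5}}

```text
t: 1.65
eef_pos: [0.5049, -0.2099, 0.31]
ee_rot: [3.135, -0.0, -1.349]
force: [0.4, -0.9, 0.5]
width: 0.0003
```

Run:
```python
from h import *
s=get_state();print(s['t'],s['q'],s['eef_pos'],s['ee_rot'],s['width'],s['force'])
im,d=grab_frame("wrist");cv2.imwrite("pics/wrist1.png",im);np.save("wrist1.npy",d)
np.save("w1pose.npy",np.r_[s['eef_pos'],s['ee_rot']])
cv2.imwrite("pics/wrist1z.png",cv2.resize(im,None,fx=1.5,fy=1.5,interpolation=cv2.INTER_CUBIC))
```

```text
1.65 [-0.0343  0.1106 -0.1512  0.0019 -1.3157  0.2557] [ 0.5049 -0.2099  0.31  ] [ 3.1347 -0.0001 -1.349 ] 0.00027411567958477773 [ 0.3994 -0.8679  0.5195]
```

View pics/wrist1z.png

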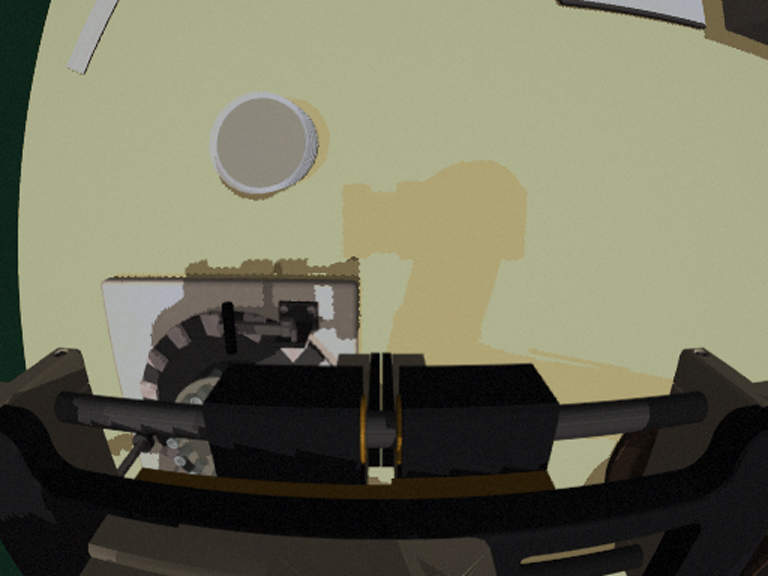

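```bash
cat >> h.py <<'E'
from scipy.spatial.transform import Rotation as Ro
def wray(u,v,pose):
    P=camera_params("wrist");K=P["camera_matrix"];H=P["hand_eye"]
    du,dv=u-K[0,2],v-K[1,2];r=np.hypot(du,dv);th=r/K[0,0]
    d=np.array([np.sin(th)*du/r,-np.sin(th)*dv/r,-np.cos(th)])
    R=Ro.from_euler('xyz',pose[3:]).as_matrix()
    o=R@H[:3,3]+pose[:3];return o,R@H[:3,:3]@d
def wz(u,v,z,pose):
    o,d=wray(u,v,pose);return o+d*(z-o[2])/d[2]
E
python3 - <<'E'
from h import *
p=np.load("w1pose.npy")
A=wz(104/1.5,282/1.5,.03,p);B=wz(358/1.5,280/1.5,.03,p)
print("corners",A,B,np.linalg.norm(A-B),np.arctan2(*(A-B)[:2][::-1]))
b1=wz(227/1.5,304/1.5,.118,p);b2=wz(233/1.5,352/1.5,.118,p)
print("bar",b1,b2,np.linalg.norm(b1-b2),np.arctan2(*(b1-b2)[:2][::-1])+np.pi/2)
# static
def z2p(n,x,y): a,b={"scene":(180,130),"side":(160,95)}[n];return ((x+.5)/3.7-.5+a,(y+.5)/3.7-.5+b)
print("hub",onz("scene",*z2p("scene",269,286),.102),onz("side",*z2p("side",314,305),.102))
# triangulate hub
def tri(r1,r2):
    (o1,d1),(o2,d2)=r1,r2;M=np.c_[d1,-d2];t=np.linalg.lstsq(M,o2-o1,rcond=None)[0]
    return o1+t[0]*d1,o2+t[1]*d2
print(tri(ray("scene",*z2p("scene",269,286)),ray("side",*z2p("side",314,305))))
print("base corners scene",[onz("scene",*z2p("scene",*q),.03) for q in [(35,428),(386,568),(530,300),(215,195)]])
print("base corners side",[onz("side",*z2p("side",*q),.03) for q in [(95,525),(505,510),(466,228)]])
print("bar scene",[onz("scene",*z2p("scene",*q),.118) for q in [(134,398),(164,352)]])
print("bar side",[onz("side",*z2p("side",*q),.118) for q in [(336,142),(334,178)]])
print("posttops scene",[onz("scene",*z2p("scene",*q),.102) for q in [(167,243),(376,322)]])
print("posttops side",[onz("side",*z2p("side",*q),.102) for q in [(437,294),(192,304)]])
print("dish",wz(262/1.5,145/1.5,.071,p))
E
```

```text
corners [ 0.8025 -0.1088  0.03  ] [ 0.518  -0.1715  0.03  ] 0.29138260922919273 0.21686955651960027
bar [ 0.6221 -0.1522  0.118 ] [ 0.6123 -0.1097  0.118 ] 0.04360102837816472 0.22577997766178792
hub [ 0.6207 -0.0014  0.102 ] [0.612  0.0118 0.102 ]
(array([0.6152, 0.0052, 0.0935]), array([0.6134, 0.0043, 0.094 ]))
base corners scene [array([ 0.5292, -0.1726,  0.03  ]), array([ 0.8123, -0.1128,  0.03  ]), array([0.7526, 0.1718, 0.03  ]), array([0.4648, 0.1146, 0.03  ])]
base corners side [array([0.7467, 0.177 , 0.03  ]), array([0.4585, 0.1277, 0.03  ]), array([ 0.5115, -0.1593,  0.03  ])]
bar scene [array([ 0.6261, -0.1578,  0.118 ]), array([ 0.6136, -0.1123,  0.118 ])]
bar side [array([ 0.6186, -0.1531,  0.118 ]), array([ 0.6142, -0.1106,  0.118 ])]
posttops scene [array([ 0.5272, -0.0128,  0.102 ]), array([0.7074, 0.0174, 0.102 ])]
posttops side [array([ 0.5231, -0.0106,  0.102 ]), array([0.7017, 0.0218, 0.102 ])]
dish [ 0.6258 -0.284   0.071 ]
```

Emit:
{"op": "play_rows", "data": {"targets": [[0, 0, -0.01, 0.026, 0.013, 0, 0], [0, 0, 0, 0.028, 0.014, 0, 0], [0, 0, 0, 0.028, 0.014, 0, 0], [0, 0, 0, 0.028, 0.014, 0, 0], [0, 0, 0, 0.026, 0.013, 0, 0], [0, 0, 0, 0.016, 0.008, -0.015, 0], [0, 0, 0, 0, 0, -0.03, 0], [0, 0, 0, 0, 0, -0.03, 0], [0, 0, 0, 0, 0, -0.03, 0], [0, 0, 0, 0, 0, -0.02, 0], [0, 0, 0, 0, 0, 0, 0]]}}

```text
t: 3.08
eef_pos: [0.6576, -0.1298, 0.1731]
ee_rot: [3.127, 0.004, -1.359]
force: [1.0, 0.9, 0.2]
width: 0.0006
```

```bash
cat >> h.py <<'E'
O=np.array([.615,.004]);C=.208
def w2c(p): 
    c,s=np.cos(C),np.sin(C);d=np.asarray(p)[:2]-O;return np.array([c*d[0]+s*d[1],-s*d[0]+c*d[1]])
def c2w(p):
    c,s=np.cos(C),np.sin(C);return O+np.array([c*p[0]-s*p[1],s*p[0]+c*p[1]])
E
cat > look.py <<'E'
import sys
from h import *
k=sys.argv[1];views=sys.argv[2:]
s=get_state();print(s['t'],s['eef_pos'],s['ee_rot'],s['force'],"coll",w2c(s['eef_pos']))
for n in views:
    im,d=grab_frame(n);np.save(f"{n}{k}.npy",d);cv2.imwrite(f"pics/{n}{k}.png",im)
    if n=="wrist": np.save(f"w{k}pose.npy",np.r_[s['eef_pos'],s['ee_rot']]);im=cv2.resize(im,None,fx=1.5,fy=1.5,interpolation=cv2.INTER_CUBIC)
    else:
        a,b,w,h={"scene":(180,130,155,160),"side":(160,95,150,150)}[n]
        im=cv2.resize(im[b:b+h,a:a+w],None,fx=3.7,fy=3.7,interpolation=cv2.INTER_CUBIC)
    cv2.imwrite(f"pics/{n}{k}z.png",im)
E
python3 look.py 2 scene wrist
```

```text
3.075 [ 0.6576 -0.1298  0.1731] [ 3.1266  0.0037 -1.3591] [0.9666 0.8611 0.237 ] coll [ 0.0141 -0.1397]
```

View pics/wrist2z.png

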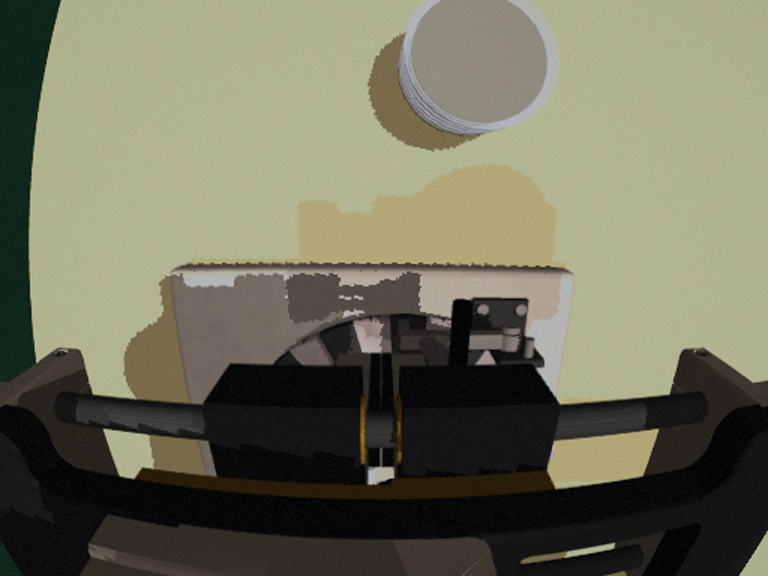

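View pics/scene2z.png

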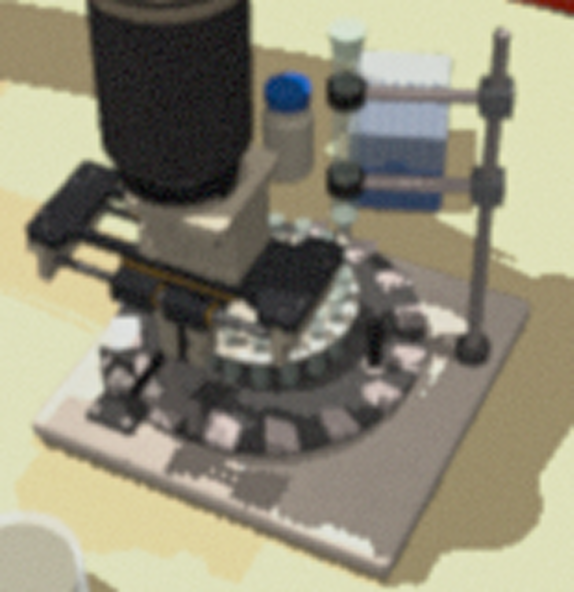

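Emit:
{"op": "play_rows", "data": {"targets": [[0.003, -0.014, 0, 0, -0.003, -0.02, 0], [0, 0, 0, 0, 0, -0.02, 0], [0, 0, 0, 0, 0, -0.015, 0], [0, 0, 0, 0, 0, -0.005, 0], [0, 0, 0, 0, 0, 0, 0]]}}

```text
t: 3.8
eef_pos: [0.6624, -0.1334, 0.1202]
ee_rot: [-3.129, -0.0, -1.358]
force: [0.7, -0.8, 0.3]
width: 0.0009
```

```bash
python3 look.py 3 scene wrist side
```

```text
3.8 [ 0.6624 -0.1334  0.1202] [-3.1287 -0.0001 -1.358 ] [ 0.6762 -0.7634  0.3027] coll [ 0.018  -0.1442]
```

View pics/wrist3z.png

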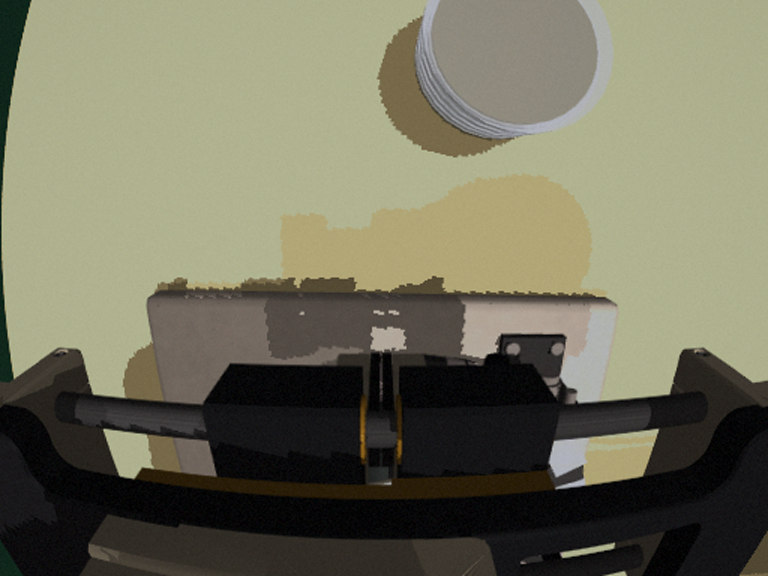

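View pics/scene3z.png

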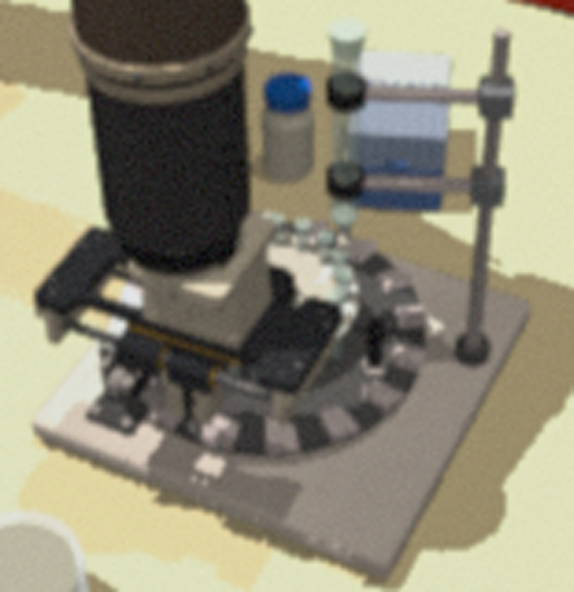

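Emit:
{"op": "play_rows", "data": {"targets": [[-0.001, 0.006, 0, -0.0078, -0.0017, -0.003, 0], [0, 0, 0, -0.0078, -0.0017, -0.002, 0], [0, 0, 0, -0.0078, -0.0017, -0.001, 0], [0, 0, 0, -0.0078, -0.0017, 0, 0], [0, 0, 0, -0.0078, -0.0017, 0, 0], [0, 0, 0, -0.0078, -0.0017, 0, 0], [0, 0, 0, -0.0078, -0.0017, 0, 0], [0, 0, 0, 0, 0, 0, 0]]}}

```text
t: 4.95
eef_pos: [0.6044, -0.1462, 0.1158]
ee_rot: [-3.132, -0.0, -1.358]
force: [0.6, 0.0, 0.0]
width: 0.0003
```

```bash
python3 look.py 4 scene wrist
```

```text
4.95 [ 0.6044 -0.1462  0.1158] [-3.1319 -0.0002 -1.358 ] [0.6169 0.0092 0.037 ] coll [-0.0414 -0.1448]
```

View pics/wrist4z.png

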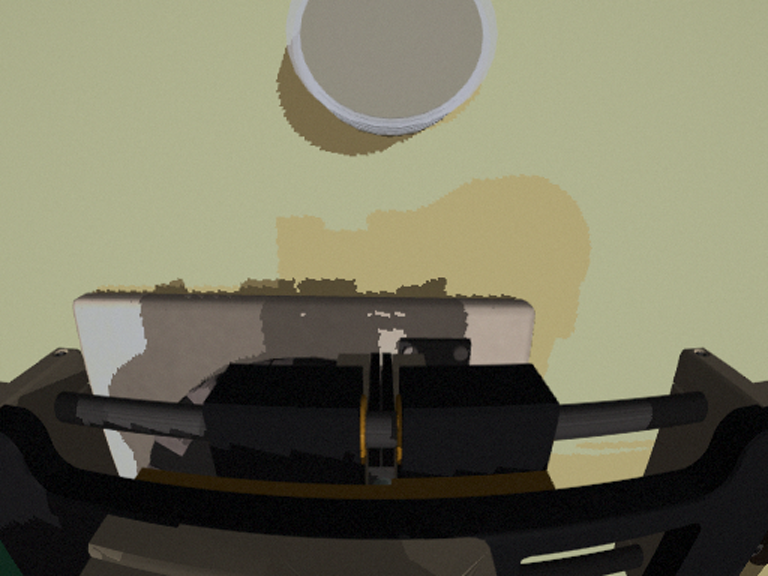

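View pics/scene4z.png

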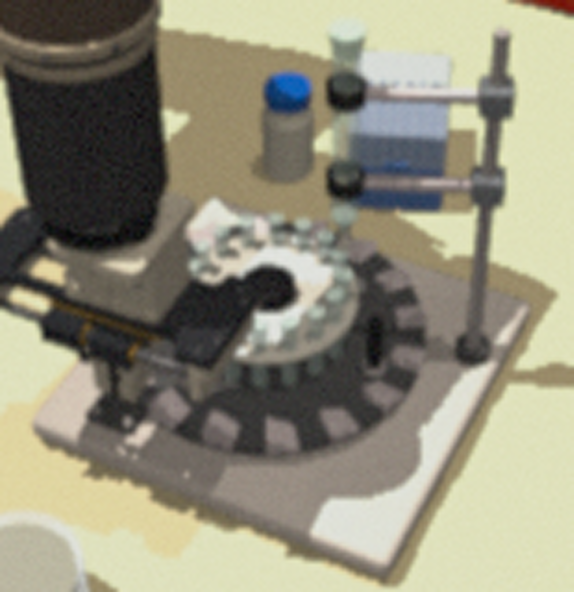

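Emit:
{"op": "play_rows", "data": {"targets": [[0, 0, 0, -0.0078, -0.0017, 0, 0], [0, 0, 0, -0.0078, -0.0017, 0, 0], [0, 0, 0, -0.0078, -0.0017, 0, 0], [0, 0, 0, -0.0078, -0.0017, 0, 0], [0, 0, 0, -0.006, -0.0013, 0, 0], [0, 0, 0, 0, 0, 0, 0]]}}

```text
t: 5.8
eef_pos: [0.5649, -0.1547, 0.1155]
ee_rot: [-3.132, -0.0, -1.358]
force: [1.5, -0.9, -0.8]
width: 0.0007
```

```bash
python3 look.py 5 scene wrist side
```

```text
5.8 [ 0.5649 -0.1547  0.1155] [-3.1323 -0.0003 -1.3578] [ 1.5273 -0.9384 -0.7594] coll [-0.0818 -0.145 ]
```

View pics/wrist5z.png

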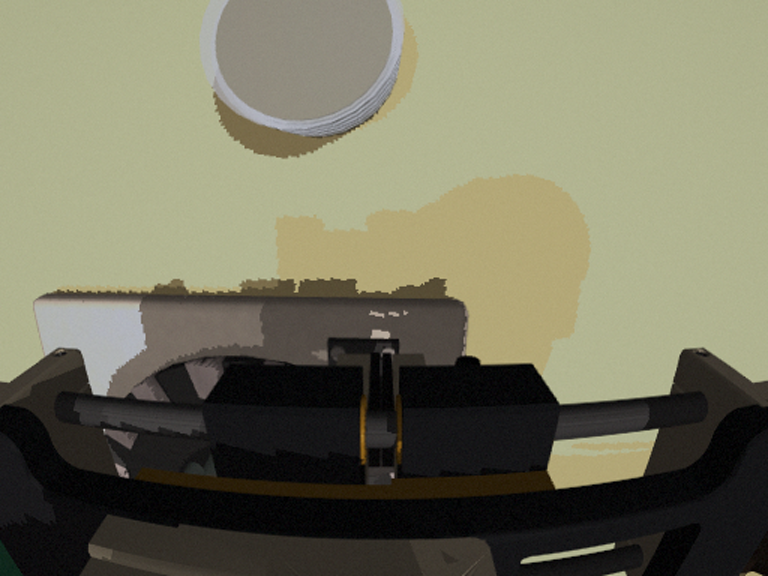

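View pics/scene5z.png

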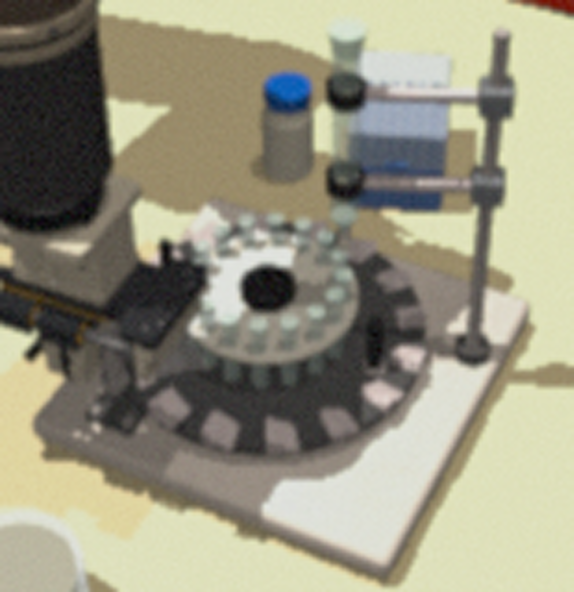

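View pics/side5z.png

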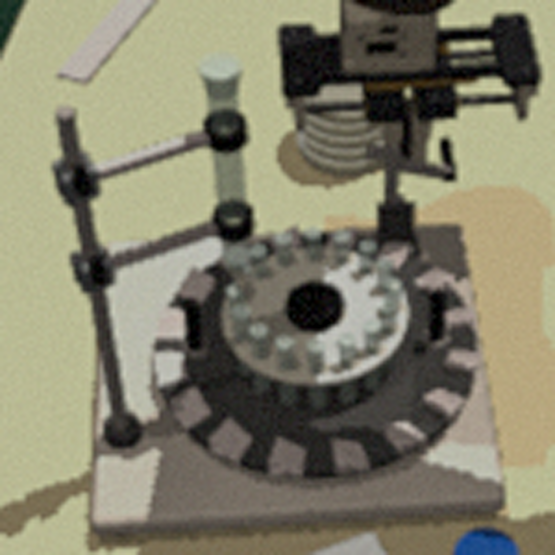

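Emit:
{"op": "play_rows", "data": {"targets": [[0, 0, 0, 0.005, 0.001, 0.008, 0], [0, 0, 0, 0, 0, 0.02, 0], [0, 0, 0, 0, 0, 0.025, 0], [0, 0, 0, 0, 0, 0.02, 0], [0, 0, 0, -0.006, 0.014, 0, 0], [0, 0, 0, -0.01, 0.025, 0, 0], [0, 0, 0, -0.01, 0.025, 0, 0], [0, 0, 0, -0.01, 0.025, 0, 0], [0, 0, 0, -0.008, 0.018, 0, 0], [0, 0, 0, -0.004, 0.008, 0, 0], [0, 0, 0, 0, 0, 0, 0]]}}

```text
t: 7.32
eef_pos: [0.5221, -0.0319, 0.19]
ee_rot: [-3.134, -0.0, -1.356]
force: [0.6, 0.2, 0.2]
width: 0.0001
```

```bash
python3 look.py 6 scene wrist side
```

```text
7.325 [ 0.5221 -0.0319  0.19  ] [-3.134  -0.     -1.3564] [0.6479 0.179  0.2234] coll [-0.0983 -0.016 ]
```

View pics/wrist6z.png

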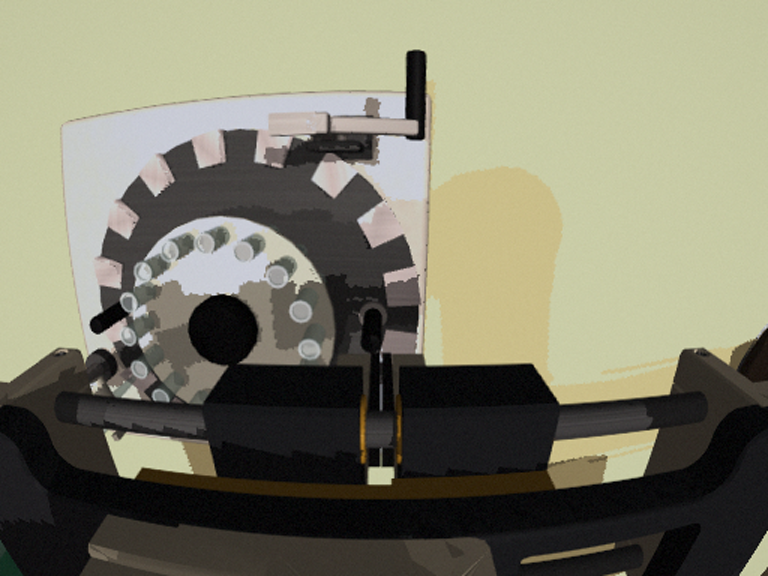

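View pics/side6z.png

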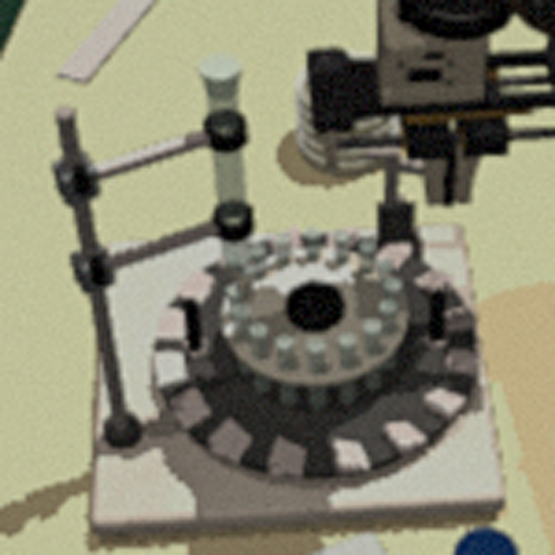

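```bash
python3 - <<'E'
from h import *
p=np.load("w6pose.npy")
f=lambda u,v,z:wz((u+.5)/1.5-.5,(v+.5)/1.5-.5,z,p)
A=f(63,124,.03);B=f(430,96,.03)
print("corners",A,B,np.linalg.norm(A-B),np.arctan2(*(A-B)[:2][::-1]))
h=f(223,330,.102);print("hub",h)
t=f(373,343,.102);t2=f(97,325,.102);print("post",t,t2,w2c(t),w2c(t2),np.arctan2(*(t2-t)[:2][::-1]),(t+t2)/2)
print("bar",[(q,w2c(q)) for q in [f(416,55,.112),f(416,135,.112)]])
E
python3 - <<'E'
import cv2
im=cv2.imread("pics/wrist6.png")[185:260,50:300]
cv2.imwrite("pics/w6c.png",cv2.resize(im,None,fx=3.2,fy=3.2,interpolation=cv2.INTER_CUBIC))
E
```

```text
corners [ 0.8044 -0.1061  0.03  ] [ 0.5185 -0.1628  0.03  ] 0.2915259577913162 0.1959595661132568
hub [0.6121 0.0009 0.102 ]
post [ 0.5237 -0.0111  0.102 ] [0.7039 0.0197 0.102 ] [-0.0925  0.004 ] [ 0.0903 -0.003 ] 0.16957127011453685 [0.6138 0.0043 0.102 ]
bar [(array([ 0.5352, -0.1683,  0.112 ]), array([-0.1137, -0.1521])), (array([ 0.5264, -0.1278,  0.112 ]), array([-0.1139, -0.1106]))]
```

View pics/w6c.png

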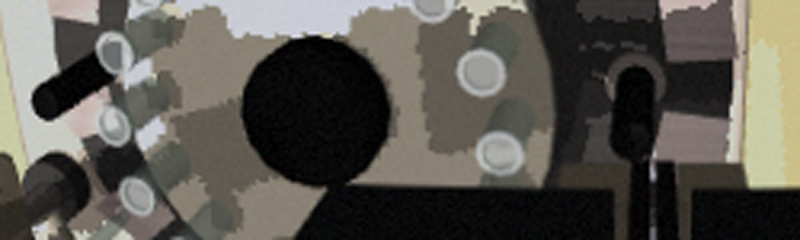

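Emit:
{"op": "play_rows", "data": {"targets": [[0, 0, 0, 0.001, -0.004, 0, 0], [0, 0, 0, 0, -0.001, -0.02, 0], [0, 0, 0, 0, 0, -0.025, 0], [0, 0, 0, 0, 0, -0.025, 0], [0, 0, 0, 0, 0, -0.015, 0], [0, 0, 0, 0, 0, -0.005, 0], [0, 0, 0, 0, 0, 0, 0]]}}

```text
t: 8.35
eef_pos: [0.5254, -0.0425, 0.0976]
ee_rot: [-3.133, -0.001, -1.363]
force: [0.2, -0.6, -0.2]
width: 0.0005
```

```bash
python3 look.py 7 side scene
```

```text
8.35 [ 0.5254 -0.0425  0.0976] [-3.1332 -0.0009 -1.3632] [ 0.2215 -0.6243 -0.1608] coll [-0.0973 -0.027 ]
```

View pics/side7z.png

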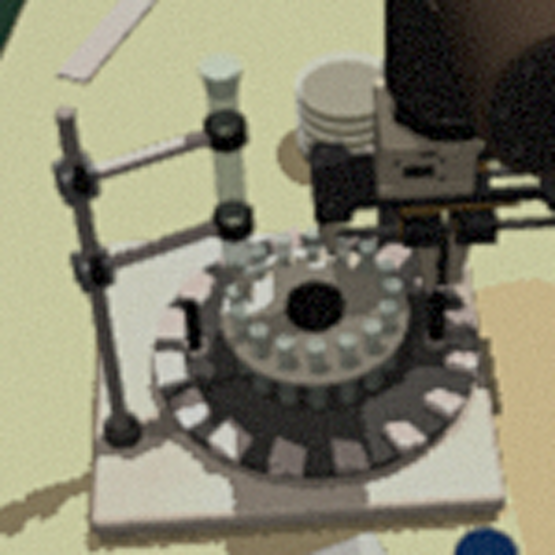

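View pics/scene7z.png

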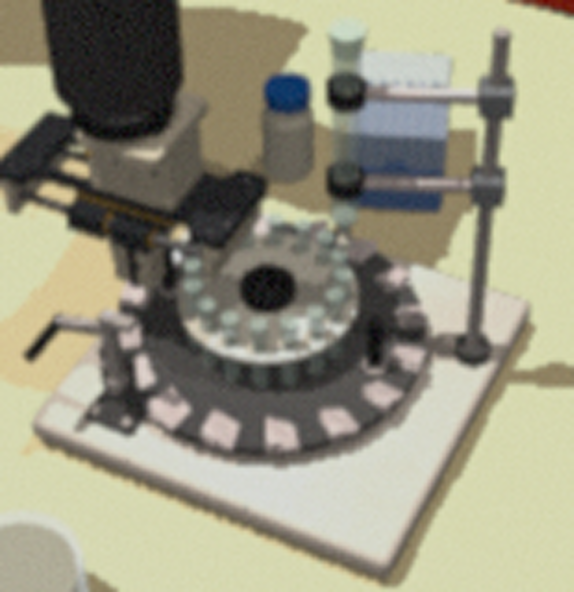

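Emit:
{"op": "play_rows", "data": {"targets": [[0, 0, 0, -0.0012, 0.006, 0, 0], [0, 0, 0, -0.0012, 0.006, 0, 0], [0, 0, 0, -0.001, 0.005, 0, 0], [0, 0, 0, -0.001, 0.005, 0, 0], [0, 0, 0, -0.001, 0.005, 0, 0], [0, 0, 0, -0.001, 0.005, 0, 0], [0, 0, 0, -0.001, 0.005, 0, 0], [0, 0, 0, -0.0005, 0.003, 0, 0], [0, 0, 0, 0, 0, 0, 0]]}}

```text
t: 9.57
eef_pos: [0.5191, 0.001, 0.1003]
ee_rot: [-3.127, -0.001, -1.362]
force: [-0.4, -0.7, 0.5]
width: 0.0005
```

```bash
python3 look.py 8 side scene wrist
```

```text
9.575 [0.5191 0.001  0.1003] [-3.1274 -0.0015 -1.3617] [-0.4096 -0.6649  0.4507] coll [-0.0945  0.0168]
```

View pics/side8z.png

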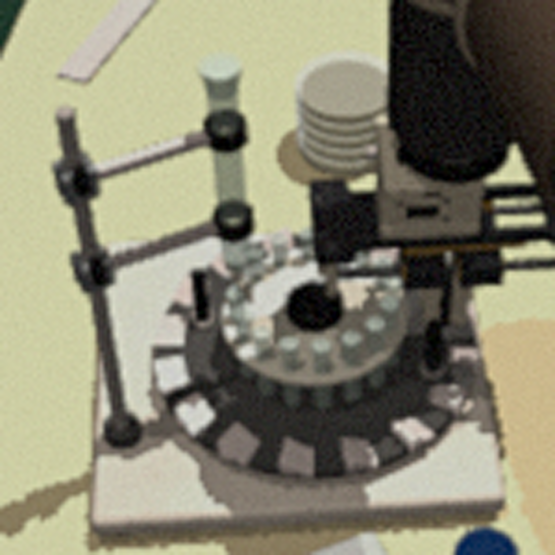

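View pics/wrist8z.png

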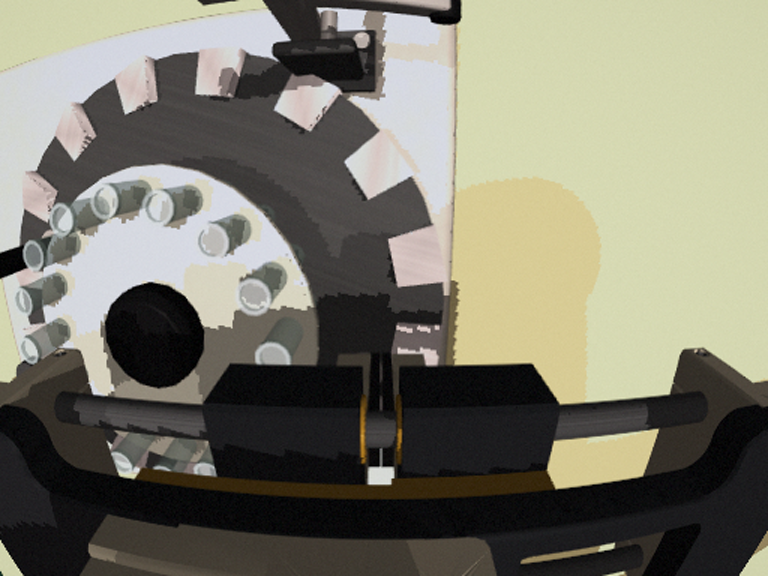

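View pics/scene8z.png

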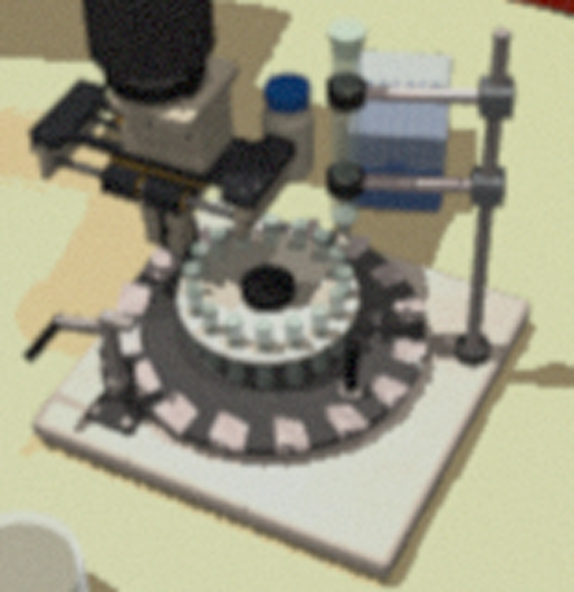

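```bash
cat > ang.py <<'E'
import sys
from h import *
k=sys.argv[1]
O=np.array([.6138,.0035])
th=np.arange(0,2*np.pi,.005)
def unwrap(n,k,r,z):
    im=cv2.cvtColor(cv2.imread(f"pics/{n}{k}.png"),cv2.COLOR_BGR2GRAY).astype(np.float32)
    out=[]
    for rr in r:
        uv=np.array([proj(n,[O[0]+rr*np.cos(t),O[1]+rr*np.sin(t),z]) for t in th],np.float32)
        out.append(cv2.remap(im,uv[:,:1],uv[:,1:],cv2.INTER_LINEAR)[:,0])
    return np.array(out)
R=[.108,.111,.114,.117]
rng={"scene":(-1.9,.3),"side":(.5,2.2)}   # visible sectors, world angle
for n in ["scene","side"]:
    a=unwrap(n,0,R,.061);b=unwrap(n,k,R,.061)
    m=(((th-rng[n][0])%(2*np.pi))<(rng[n][1]-rng[n][0]))
    res=[]
    for s in range(-100,10):   # b(th)=a(th - s)
        aa=np.roll(a,s,1);mm=m&np.roll(m,s)
        x=aa[:,mm].ravel();y=b[:,mm].ravel();res.append((np.corrcoef(x,y)[0,1],s*.005))
    res.sort(reverse=True);print(n,np.round(res[:6],3).tolist())
E
python3 ang.py 8; python3 ang.py 7
python3 - <<'E'
from h import *
O=np.array([.6138,.0035])
def z2p(n,x,y): a,b={"scene":(180,130),"side":(160,95)}[n];return ((x+.5)/3.7-.5+a,(y+.5)/3.7-.5+b)
for n,q in [("scene",(376,322)),("side",(192,304)),("scene",(351,340)),("side",(200,272))]:
    w=onz(n,*z2p(n,*q),.102);d=w[:2]-O;print(n,w,np.hypot(*d),np.arctan2(d[1],d[0]))
E
```

```text
scene [0.7074 0.0174 0.102 ] 0.09465976901392194 0.1469169877725108
side [0.7017 0.0218 0.102 ] 0.08976503113981964 0.2058508986247208
scene [ 0.7037 -0.0087  0.102 ] 0.09071051217882531 -0.1349790665108293
side [ 0.7023 -0.0116  0.102 ] 0.0897615637162746 -0.16907658618771956Traceback (most recent call last):
  File "ang.py", line 16, in <module>
    a=unwrap(n,0,R,.061);b=unwrap(n,k,R,.061)
  File "ang.py", line 10, in unwrap
    uv=np.array([proj(n,[O[0]+rr*np.cos(t),O[1]+rr*np.sin(t),z]) for t in th],np.float32)
                 ~~~~^^^^^^^^^^^^^^^^^^^^^^^^^^^^^^^^^^^^^^^^^^^
  File "h.py", line 12, in proj
    P=camera_params(n);K=P["camera_matrix"];E=P["extrinsics"]
ValueError: time passes only in moves, steps and waits
Traceback (most recent call last):
  File "ang.py", line 16, in <module>
    a=unwrap(n,0,R,.061);b=unwrap(n,k,R,.061)
  File "ang.py", line 10, in unwrap
    uv=np.array([proj(n,[O[0]+rr*np.cos(t),O[1]+rr*np.sin(t),z]) for t in th],np.float32)
                 ~~~~^^^^^^^^^^^^^^^^^^^^^^^^^^^^^^^^^^^^^^^^^^^
  File "h.py", line 12, in proj
    P=camera_params(n);K=P["camera_matrix"];E=P["extrinsics"]
ValueError: time passes only in moves, steps and waits
```

```bash
sed -i 's/^import cv2,numpy as np$/import cv2,numpy as np,functools\ncamera_params=functools.lru_cache(None)(camera_params)/' h.py; python3 ang.py 8; python3 ang.py 7
```

```text
scene [[0.83, -0.31], [0.829, -0.315], [0.825, -0.305], [0.82, -0.32], [0.813, -0.3], [0.804, -0.325]]
side [[0.861, -0.315], [0.858, -0.31], [0.856, -0.32], [0.848, -0.305], [0.843, -0.325], [0.83, -0.3]]
scene [[0.832, -0.37], [0.829, -0.375], [0.829, -0.365], [0.817, -0.38], [0.817, -0.36], [0.799, -0.355]]
side [[0.826, -0.37], [0.822, -0.375], [0.822, -0.365], [0.812, -0.38], [0.811, -0.36], [0.81, -0.005]]
```

```bash
cat >> ang.py <<'E'
print("--- vs",sys.argv[2:])
for r in sys.argv[2:]:
  for n in ["scene","side"]:
    a=unwrap(n,r,R,.061);b=unwrap(n,k,R,.061)
    a-=cv2.blur(a,(79,1));b-=cv2.blur(b,(79,1))
    m=(((th-rng[n][0])%(2*np.pi))<(rng[n][1]-rng[n][0]))
    c=[]
    S=np.arange(-100,40)
    for s in S:
        mm=m&np.roll(m,s);c.append(np.corrcoef(np.roll(a,s,1)[:,mm].ravel(),b[:,mm].ravel())[0,1])
    c=np.array(c);print(r,n,[(round(S[i]*.005,3),round(c[i],3)) for i in range(1,len(c)-1) if c[i]>c[i-1] and c[i]>=c[i+1]])
E
python3 ang.py 8 0 3 5 7|sed -n '/---/,$p'; python3 ang.py 7 0 |sed -n '/---/,$p';python3 ang.py 5 0 3 |sed -n '/---/,$p'
```

```text
--- vs ['0', '3', '5', '7']
0 scene [(np.float64(-0.31), np.float64(0.858)), (np.float64(0.055), np.float64(0.595))]
0 side [(np.float64(-0.315), np.float64(0.904)), (np.float64(0.05), np.float64(0.892))]
3 scene [(np.float64(-0.3), np.float64(0.83)), (np.float64(0.065), np.float64(0.699))]
3 side [(np.float64(-0.32), np.float64(0.848)), (np.float64(0.045), np.float64(0.915))]
5 scene [(np.float64(-0.305), np.float64(0.914)), (np.float64(0.06), np.float64(0.887))]
5 side [(np.float64(-0.315), np.float64(0.914)), (np.float64(0.055), np.float64(0.936))]
7 scene [(np.float64(-0.31), np.float64(0.932)), (np.float64(0.055), np.float64(0.917))]
7 side [(np.float64(-0.31), np.float64(0.862)), (np.float64(0.055), np.float64(0.894))]
--- vs ['0']
0 scene [(np.float64(-0.37), np.float64(0.834)), (np.float64(0.0), np.float64(0.709))]
0 side [(np.float64(-0.375), np.float64(0.859)), (np.float64(-0.005), np.float64(0.927))]
--- vs ['0', '3']
0 scene [(np.float64(-0.375), np.float64(0.857)), (np.float64(0.0), np.float64(0.751))]
0 side [(np.float64(-0.375), np.float64(0.943)), (np.float64(-0.005), np.float64(0.949))]
3 scene [(np.float64(-0.365), np.float64(0.786)), (np.float64(0.0), np.float64(0.756))]
3 side [(np.float64(-0.38), np.float64(0.913)), (np.float64(-0.01), np.float64(0.901))]
```

```bash
for z in .057 .053 .050; do sed -i "s/^R=.*/R=[.108,.111,.114,.117]/; s/R,\.[0-9]*)/R,$z)/g" ang.py; echo $z; python3 ang.py 8 0 7|sed -n '/---/,$p' | sed 's/np.float64//g'; done
```

```text
.057
--- vs ['0', '7']
0 scene [((-0.325), (0.901)), ((0.06), (0.688))]
0 side [((-0.325), (0.913)), ((0.05), (0.886))]
7 scene [((-0.32), (0.948)), ((0.055), (0.945))]
7 side [((-0.32), (0.876)), ((0.055), (0.881))]
.053
--- vs ['0', '7']
0 scene [((-0.33), (0.929)), ((0.06), (0.772))]
0 side [((-0.335), (0.913)), ((0.055), (0.877))]
7 scene [((-0.335), (0.959)), ((0.055), (0.971))]
7 side [((-0.33), (0.892)), ((0.055), (0.87))]
.050
--- vs ['0', '7']
0 scene [((-0.34), (0.941)), ((0.06), (0.808))]
0 side [((-0.34), (0.914)), ((0.055), (0.871))]
7 scene [((-0.34), (0.964)), ((0.055), (0.978))]
7 side [((-0.335), (0.905)), ((0.06), (0.862))]
```

Emit:
{"op": "play_rows", "data": {"targets": [[0, 0, 0, -0.0005, 0.0025, 0, 0], [0, 0, 0, 0, 0, 0, 0]]}}

```text
t: 9.98
eef_pos: [0.5185, 0.0031, 0.1001]
ee_rot: [-3.128, -0.002, -1.362]
force: [-0.5, 0.5, 0.3]
width: 0.0007
```

```bash
python3 look.py 9 side scene; sed -i "s/R,\.[0-9]*)/R,.052)/g" ang.py; python3 ang.py 9 0 7 8|sed -n '/---/,$p' | sed 's/np.float64//g'
```

```text
9.975 [0.5185 0.0031 0.1001] [-3.1277 -0.0015 -1.3625] [-0.4686  0.4801  0.3138] coll [-0.0946  0.0191]
--- vs ['0', '7', '8']
0 scene [((-0.365), (0.935)), ((0.035), (0.8))]
0 side [((-0.355), (0.893)), ((0.03), (0.913))]
7 scene [((-0.365), (0.958)), ((0.03), (0.98))]
7 side [((-0.35), (0.861)), ((0.035), (0.909))]
8 scene [((-0.42), (0.955)), ((-0.03), (0.99))]
8 side [((-0.415), (0.917)), ((-0.02), (0.976))]
```

Emit:
{"op": "play_rows", "data": {"targets": [[0, 0, 0, 0.001, -0.004, 0, 0], [0, 0, 0, 0.001, -0.004, 0.004, 0], [0, 0, 0, 0, 0, 0.02, 0], [0, 0, 0, 0, 0, 0.03, 0], [0, 0, 0, 0, 0, 0.03, 0], [0, 0, 0, -0.003, -0.016, 0.01, 0], [0, 0, 0, -0.005, -0.03, 0, 0], [0, 0, 0, -0.005, -0.03, 0, 0], [0, 0, 0, -0.005, -0.03, 0, 0], [0, 0, 0, -0.005, -0.03, 0, 0], [0, 0, 0, -0.003, -0.015, 0, 0], [0, 0, 0, 0, 0, 0, 0]]}}

```text
t: 11.58
eef_pos: [0.4891, -0.1659, 0.1951]
ee_rot: [-3.133, 0.0, -1.365]
force: [0.9, -0.7, -0.6]
width: 0.0008
```

```bash
python3 look.py 10 side scene wrist; python3 ang.py 10 0 7 9|sed -n '/---/,$p' | sed 's/np.float64//g'
```

```text
11.575 [ 0.4891 -0.1659  0.1951] [-3.1331  0.0002 -1.3648] [ 0.8547 -0.7171 -0.5697] coll [-0.1583 -0.1402]
--- vs ['0', '7', '9']
0 scene [((-0.365), (0.938)), ((0.03), (0.876))]
0 side [((-0.365), (0.872)), ((0.025), (0.905))]
7 scene [((-0.365), (0.935)), ((0.03), (0.965))]
7 side [((-0.355), (0.831)), ((0.025), (0.96))]
9 scene [((-0.395), (0.929)), ((0.0), (0.979))]
9 side [((-0.395), (0.899)), ((-0.005), (0.946))]
```

View pics/wrist10z.png

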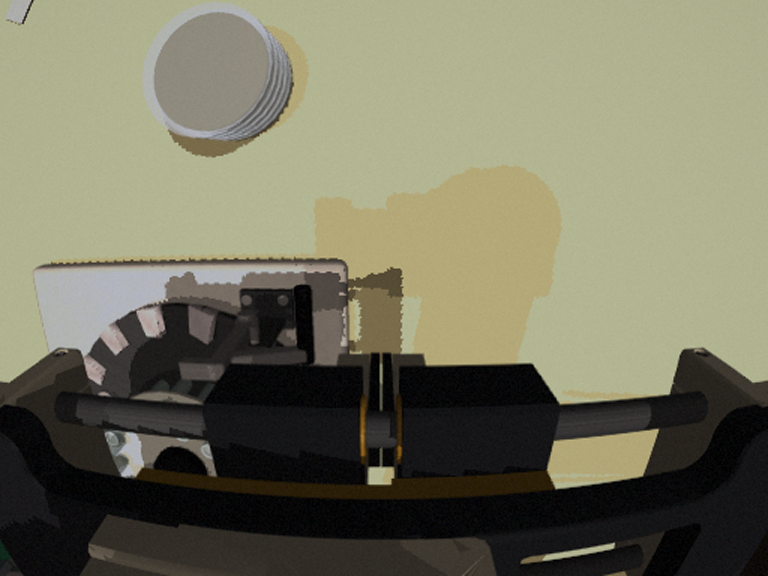

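View pics/side10z.png

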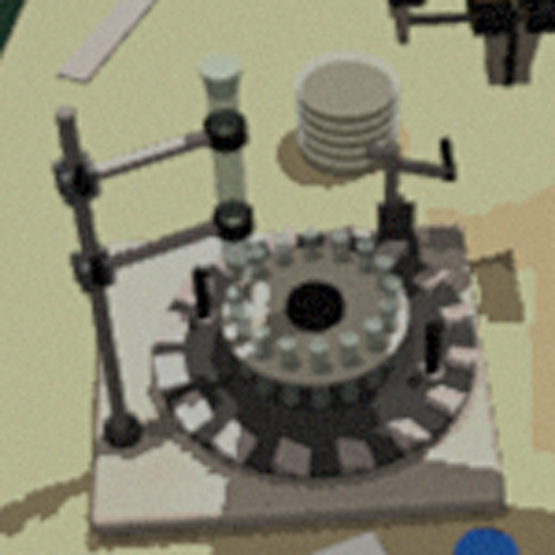

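View pics/scene10z.png

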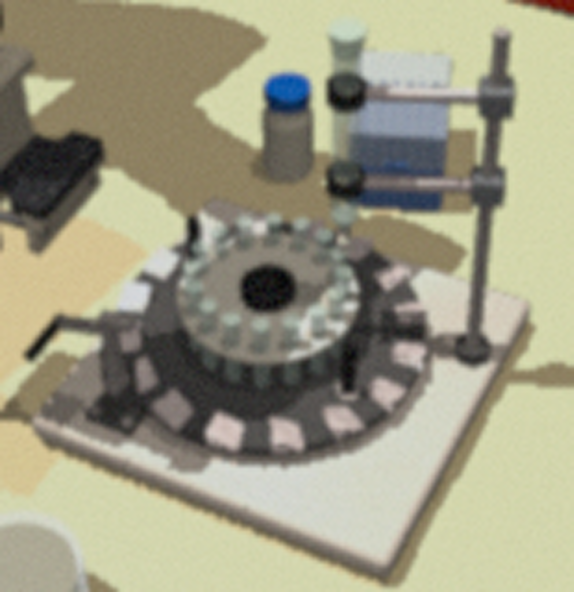

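Run:
```python
from h import *
def z2p(n,x,y): a,b={"scene":(180,130),"side":(160,95)}[n];return ((x+.5)/3.7-.5+a,(y+.5)/3.7-.5+b)
for n,a,b in [("scene",(193,222),(349,343)),("side",(433,323),(203,270)),("scene",(167,243),(376,322)),("side",(437,294),(192,304))]:
    A=onz(n,*z2p(n,*a),.102);B=onz(n,*z2p(n,*b),.102);d=(B-A)[:2];print(n,A,B,np.hypot(*d),np.arctan2(d[1],d[0]))
p=np.load("w10pose.npy");print([w2c(wz(u/1.5,v/1.5,.112,p)) for u,v in [(303,289),(306,360)]])
```

```text
scene [0.5273 0.0182 0.102 ] [ 0.7043 -0.012   0.102 ] 0.1795394594987096 -0.1691448968585524
side [0.5231 0.019  0.102 ] [ 0.7005 -0.014   0.102 ] 0.1804424667823928 -0.18396102307198323
scene [ 0.5272 -0.0128  0.102 ] [0.7074 0.0174 0.102 ] 0.18278644750680487 0.16596706598006591
side [ 0.5231 -0.0106  0.102 ] [0.7017 0.0218 0.102 ] 0.18154189059091674 0.179835509573657
[array([-0.1147, -0.1537]), array([-0.1138, -0.1113])]
```

Emit:
{"op": "play_rows", "data": {"targets": [[0, 0, 0, 0.001, -0.005, -0.02, 0], [0, 0, 0, 0, 0, -0.025, 0], [0, 0, 0, 0, 0, -0.025, 0], [0, 0, 0, 0, 0, -0.01, 0], [0, 0, 0, 0, 0, -0.004, 0], [0, 0, 0, 0, 0, 0, 0]]}}

```text
t: 12.48
eef_pos: [0.4934, -0.1659, 0.1109]
ee_rot: [-3.129, -0.001, -1.356]
force: [-0.5, 0.9, -0.4]
width: 0.0006
```

```bash
python3 look.py 11 side scene
```

```text
12.475 [ 0.4934 -0.1659  0.1109] [-3.1288 -0.0009 -1.3563] [-0.4555  0.9067 -0.3845] coll [-0.1541 -0.1411]
```

View pics/side11z.png

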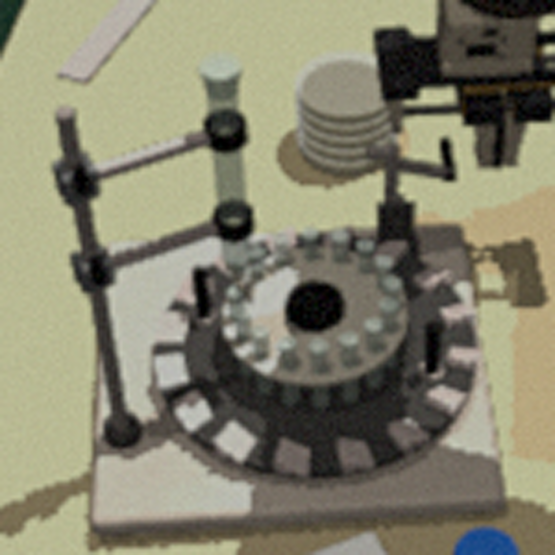

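Emit:
{"op": "play_rows", "data": {"targets": [[0, 0, 0, 0.0075, -0.0015, 0.003, 0], [0, 0, 0, 0.0068, 0.0014, 0.003, 0], [0, 0, 0, 0.0068, 0.0014, 0.001, 0], [0, 0, 0, 0.0068, 0.0014, 0, 0], [0, 0, 0, 0.0068, 0.0014, 0, 0], [0, 0, 0, 0.0068, 0.0014, 0, 0], [0, 0, 0, 0.0068, 0.0014, 0, 0], [0, 0, 0, 0, 0, 0, 0]]}}

```text
t: 13.58
eef_pos: [0.5204, -0.1648, 0.1195]
ee_rot: [3.109, 0.003, -1.361]
force: [0.7, 1.1, 0.3]
width: 0.0001
```

```bash
python3 look.py 12 side scene
```

```text
13.575 [ 0.5204 -0.1648  0.1195] [ 3.109   0.0031 -1.3614] [0.6505 1.086  0.2661] coll [-0.1274 -0.1456]
```

View pics/side12z.png

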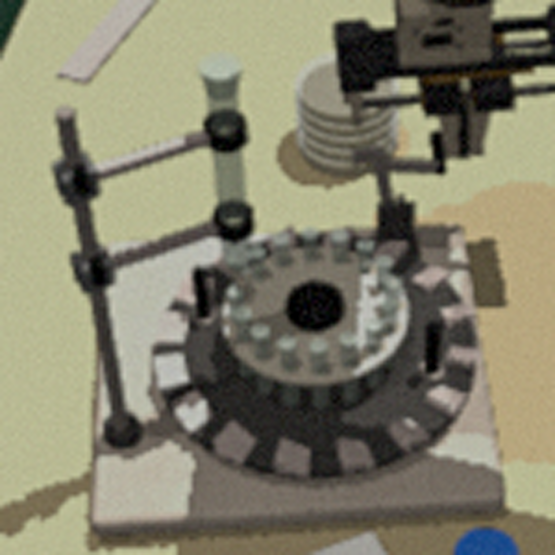

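View pics/scene12z.png

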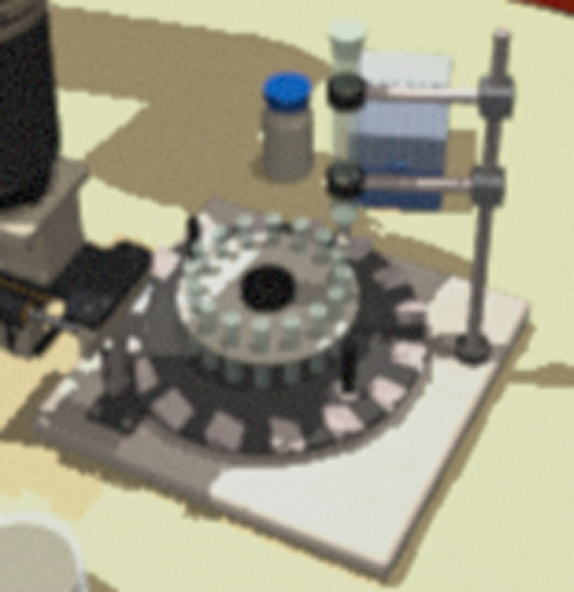

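Run:
```python
from h import *
s=get_state()
for k in s: print(k,s[k])
```

```text
t 13.675
q [ 0.0539  0.2731 -0.4088  0.0023 -0.9216  0.1543]
qd [ 0.0007 -0.0011 -0.0046 -0.0019  0.0018 -0.0009]
joint_efforts [  0.0044 -46.3812  24.2911   5.7869  -0.0566  -0.005 ]
eef_pos [ 0.5201 -0.1647  0.1194]
ee_rot [ 3.1091  0.0033 -1.3613]
force [-0.173   0.1695 -0.644 ]
moment [ 0.0052  0.0753 -0.0108]
width 0.0006976639951854504
```

Emit:
{"op": "play_rows", "data": {"targets": [[0.004, -0.018, 0, 0.0068, 0.0014, 0, 0], [0, 0, 0, 0.0068, 0.0014, 0, 0], [0, 0, 0, 0.0068, 0.0014, 0, 0], [0, 0, 0, 0.0068, 0.0014, 0, 0]]}}

```text
t: 14.18
eef_pos: [0.55, -0.1584, 0.1197]
ee_rot: [3.131, 0.003, -1.361]
force: [0.6, -0.1, -0.5]
width: 0.0006
```

```bash
python3 look.py 13 side
```

```text
14.175 [ 0.55   -0.1584  0.1197] [ 3.1306  0.0032 -1.3608] [ 0.6114 -0.0545 -0.4502] coll [-0.0972 -0.1455]
```

View pics/side13z.png

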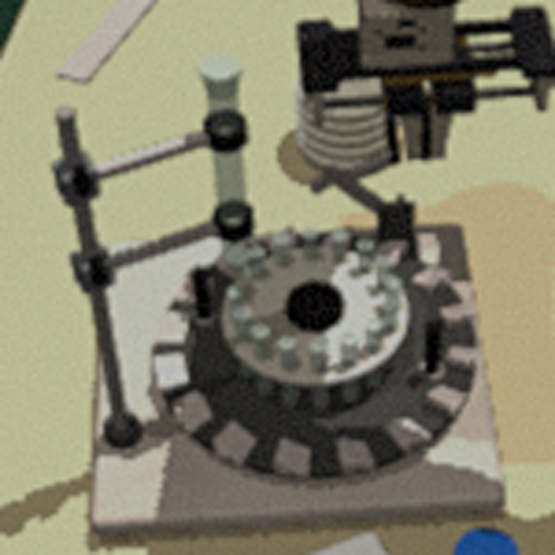

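Emit:
{"op": "play_rows", "data": {"targets": [[0, 0, 0, 0, 0, 0, 0], [0, 0, 0, 0, 0, 0, 0], [0, 0, 0, 0, 0, 0, 0]]}}

```text
t: 14.6
eef_pos: [0.5508, -0.1582, 0.1193]
ee_rot: [3.13, 0.003, -1.36]
force: [-0.2, 0.1, 0.7]
width: 0.0004
```

```bash
python3 look.py 14 side scene wrist
```

```text
14.6 [ 0.5508 -0.1582  0.1193] [ 3.1303  0.0031 -1.3603] [-0.1724  0.1085  0.7353] coll [-0.0963 -0.1454]
```

View pics/side14z.png

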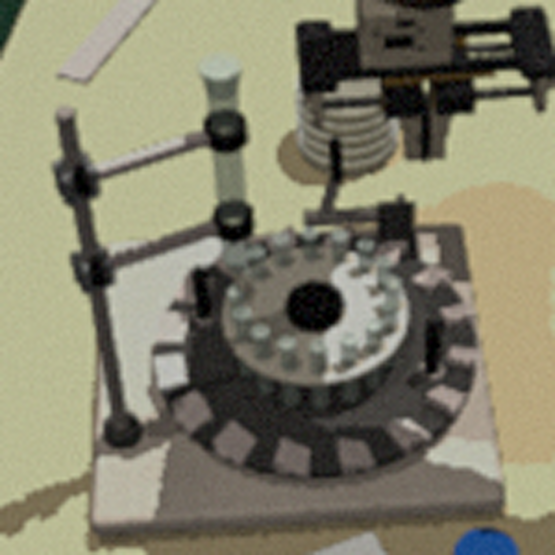

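View pics/scene14z.png

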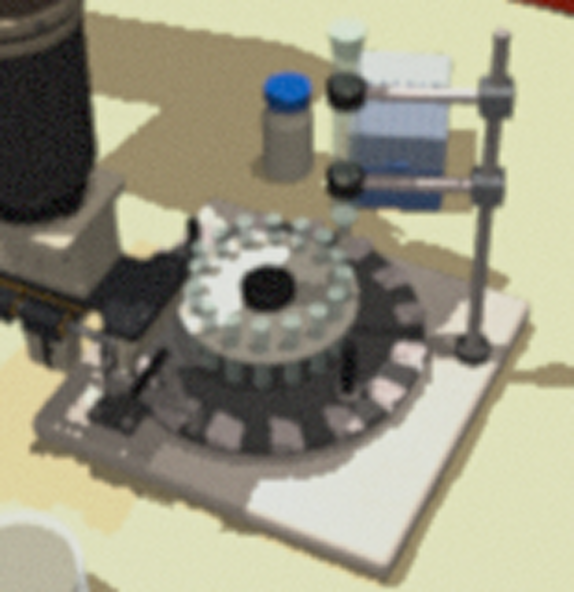

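Emit:
{"op": "play_rows", "data": {"targets": [[0, 0, 0, -0.004, -0.001, 0.005, 0], [0, 0, 0, -0.005, 0, 0.02, 0], [0, 0, 0, -0.01, -0.005, 0.03, 0], [0, 0, 0, -0.01, -0.01, 0.03, 0], [0, 0, 0, -0.01, -0.02, 0.02, 0], [0, 0, 0, -0.01, -0.025, 0.015, 0], [0, 0, 0, 0, -0.025, 0.01, 0], [0, 0, 0, 0, -0.015, 0, 0], [0, 0, 0, 0, 0, 0, 0], [0, 0, 0, 0, 0, 0, 0]]}}

```text
t: 16.0
eef_pos: [0.4969, -0.2619, 0.2558]
ee_rot: [3.132, 0.002, -1.36]
force: [0.0, -0.0, 0.6]
width: 0.0004
```

```bash
python3 look.py 15 side scene wrist;  python3 ang.py 15 0 7 10|sed -n '/---/,$p' | sed 's/np.float64//g'
```

```text
16.0 [ 0.4969 -0.2619  0.2558] [ 3.1317  0.0025 -1.3602] [ 0.0298 -0.0206  0.6187] coll [-0.1704 -0.2357]
--- vs ['0', '7', '10']
0 scene [((-0.36), (0.811)), ((0.03), (0.923))]
0 side [((-0.375), (0.922)), ((0.025), (0.911))]
7 scene [((-0.36), (0.744)), ((0.03), (0.842))]
7 side [((-0.365), (0.799)), ((0.025), (0.802))]
10 scene [((-0.385), (0.767)), ((0.005), (0.881))]
10 side [((-0.4), (0.819)), ((-0.005), (0.822))]
```

View pics/side15z.png

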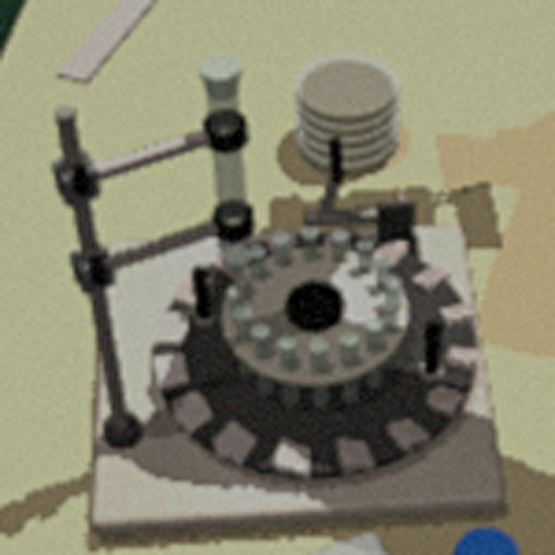

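View pics/wrist15z.png

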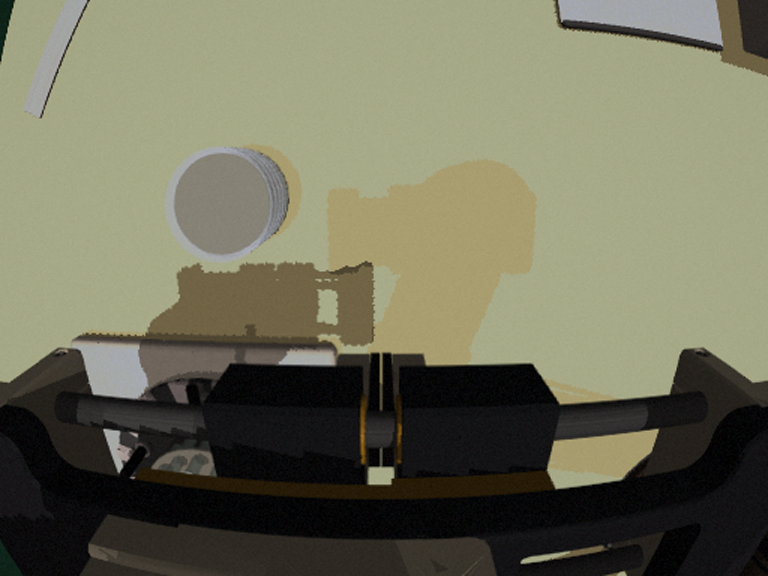

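View pics/scene15z.png

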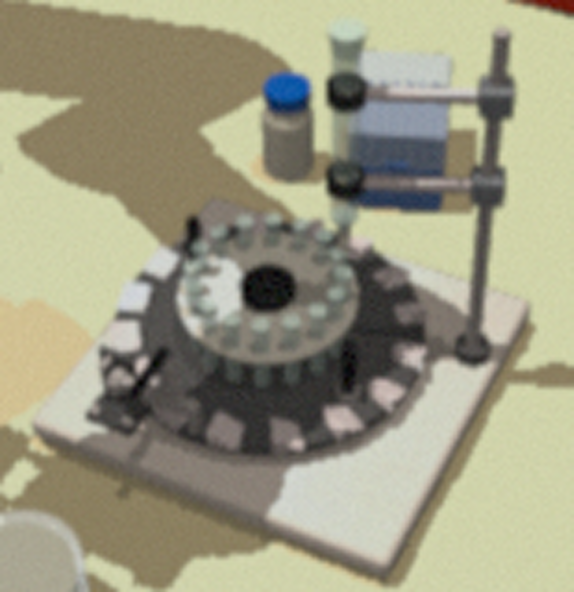

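```bash
python3 -c "
from station import *
print(job_done())"
```

```text
the job is handed in; nothing more can be done
None
```

The job is done and handed in at 16 s of the 54 s allowed. With the closed fingertips I tipped the pawl over onto its stop and pushed the near post until the carousel was one notch back. I then pushed the bar the other way until the pawl fell, and moved the arm clear.

**Carousel:** in the last images it has turned about -0.36 rad from its start position. The posts put it at about -0.38 rad in the collector's frame. The target is -0.393, with 0.07 play either side.

**Pawl:** it is down. In the last pictures its bar appears where it was at the start, in both the scene and side views.

**Forces and surroundings:** measured forces stayed around 1 to 2 N at the ends of the moves. The tubes, column, dishes, bottle and tip box look unmoved.

**What disagreed:**
- **Angle readings:** the separate estimates scattered by about 0.01 to 0.02 rad, well inside the play. An early comparison of the tooth positions read about 6% low because I had assumed the wrong tooth height, so I corrected it.
- **Arm on the lowering push:** the arm fell short of the commanded travel (27 of 48 mm) and tilted about 0.03 rad. I finished that push in a second move.

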